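# Find the balance point of a packed hardware case

## Robot

A 6-joint arm with a two-finger parallel gripper is mounted at the origin on the work surface. World frame = base frame: x ahead of the robot, y to its left, z up, the work surface at z = 0. Lengths are in m, angles in rad, forces in N, time in s.
With the tool pointing down it reaches from about 0.35 to 0.975 m from the base axis. Payload 4.9 kg.
Tool frame: the origin (TCP) lies midway between the tips of the shut fingers; the grasp point (between the pads) lies 19 mm behind it (ctrl.hold_point_z is the distance from the TCP to the grasp point, in m); z points along the fingers, y is the line along which they close (so a half turn about z gives the same grasp; the last joint's range is limited). The gripper opens to 85 mm and grips with 20 to 120 N. Pads are 22 mm wide; open, the fingers measure 114 mm over their backs; the gripper's body (76 mm by 85 mm) begins 54 mm behind the grasp point. The pads swing forward as they close: fully open they stand 13 mm farther back than shut.
Start: joints at [1.1, 0.053, 1.613, -0, 1.476, -0.119], TCP at [0.215, 0.587, 0.231] pointing down, gripper open.
Joint ranges: [-3.01, 3.01], [-1.01, 2.22], [0.06, 2.58], [-1.02, 4.17], [0.09, 2.62], [-3.14, 3.14]. Speed limits (rad/s): [2.57, 2.57, 3.14, 3.14, 3.14, 3.14].

## Interface

Orientations are given as a rotation vector (axis times angle).
In Python, from station import status, viewer, finish_job, ctrl gives the robot as it stands.
- The arm moves only by the shell command python3 -m jog 'ROWS' [FORCE]. ROWS is JSON, a list of rows, each a list of 7 numbers: the turn, a rotation vector about the tool's x, y, z each as a share of 5 degrees, from -1 to 1, then the shift along the tool's x, y, z each as a share of 30 mm, from -1 to 1, then the opening, from -1 (shut) to 1 (fully open). A call has 1 to 5 rows; each row shifts and turns the commanded pose from where the row before left it, along the tool's axes as they then stand; what a row does not reach is not made up. A row lasts 1/8 s, in which the tool goes at most 62.5 mm and 10.7 degrees, less where a joint would pass 70% of its speed; a pose out of reach is approached as far as the arm can. A call with a number of a shift or a turn outside -1 to 1 is refused whole. A call with a gripper value outside its range is refused whole. The fingers move at their own pace and stop on an object; FORCE is the grip in N (left out, the last holds). Time passes only in rows, so rows that do not move let the fingers close. It gives the time, the measured TCP pose, the force, the opening and the grip force at its end, in the units of the state.
- status.get_obs(): the state, without advancing time (a new reading comes with each control period).
- viewer.get_image(name): name is "side" or "top" or "wrist"; returns a dict with "img" (400x640x3 uint8, red, green, blue), "fovy" (degrees; the focal length in pixels is half the picture's height over the tangent of half this angle, whatever the lens; pixels are square), "cx", "cy" (the principal point, pixels), "rvec" (rotation vector, rad) and "tvec" (3), from world to camera coordinates, as OpenCV has them. Camera axes: x right, y down, z forward; pixel columns grow to the right and rows downward; lengths in m; the calibration is good to about 2 mm. A picture is of the moment at which its call begins. There is no depth.
- finish_job(): hands the job in; it is judged then, once.
The state is a dict: "t": time; "q": joint angles; "dq": joint speeds; "effort": joint torques, N m; "tool_pos": TCP position; "tool_rot": TCP orientation; "contact_force": force on the tool from outside, world axes, zero at the start; "wrist_torque": the same for the moment, N m; "opening": finger opening in m; "grip_force": force on a finger pad.
Only numpy, scipy, OpenCV 4.12 (cv2) and the standard library are available. Lean on these libraries where they do the work, as an engineer would, in place of code of your own. Each camera call takes 0.05 s, during which the arm holds its last target. There are 200 camera calls.

## Task

The packed case needs a carrying strap at its balance point: draw the case out of the pigeonhole by the end that sticks out, set it down on the board and let go. Then take it again, feel by its weight where it balances, and set it gently, lid up, square across the narrow pine rest so that it stays there level and balanced by itself, touching nothing else. Leave everything else on the board where it is.

Things in the scene. Friction and masses are not known exactly. Their poses are not given: they have to be found in the camera images.
- case: packed hardware case: closed aluminium box 200 x 45 x 44 mm (length, width, height), flat sides, both ends alike, 0.82 to 0.98 kg. Origin mid underside, x along the length, z up through the lid. It starts lid up on the board along the pigeonhole, 110 to 130 mm of it inside, the other end sticking out of the mouth.
- case_lid (a point): centre of the case's lid, 44 mm above its underside. The contents are wedged fast inside the case (they do not shift) at an unknown place along its length, so its balance point lies anywhere up to 70 mm either way from this middle, on the centre line across the width.
- rack: plywood pigeonhole, screwed down: 150 mm long, 81 mm wide (roof 85), 60 mm high, roofed, no floor; passage 57 mm wide, 52 high, 140 deep, closed at the back. Origin centre of its underside; the passage runs along its y, the open mouth is at y = -75 mm facing its -y; the board in front of the mouth is clear for the case.
- rest: the pine rest, screwed down: an upright batten on edge 110 mm long, 14 mm thick, with a flat top 50 mm above the board, and two low feet (60 mm across, 12 mm high) near its ends. Origin at the centre of its underside; x along the 110 mm length, y across the 14 mm thickness. The case goes across it, the case's length along the rest's y.
- wrench: bystander: loose steel pipe wrench lying flat, about 200 x 55 x 20 mm, origin at mid underside, x along it towards the jaws
- bolt: bystander: loose chrome bike crank bolt lying near the rest, 61 mm long, 24 mm high, x along it
- bin: bystander: loose green open plastic bin 150 x 110 x 75 mm, origin at the centre of its underside
- electrical_box: bystander: loose square grey electrical box 100 x 100 x 53 mm, origin at the centre of its underside
- jar: bystander: loose screw-top jar, 70 mm diameter, 100 mm high, origin at the centre of its underside
- tape: bystander: loose roll of tape lying flat, 90 mm outside diameter, 60 mm hole, 45 mm high, origin at the centre of its underside
- offcut: bystander: loose pine offcut 140 x 45 x 20 mm lying flat, origin at the centre of its underside
Not all that is in view belongs to the job. What is meant by the case is not yellow, and is the smaller of those in its own colour.

How it is judged:
By the outcome, as a careful person would: the job done as asked, in the order asked, and still so for the second after the job is handed in, with the robot touching nothing.
It also fails if it takes over 61 s, if anything falls off the work surface, if the arm or the gripper's body presses on something with over 40 N, if the wrist force passes 120 N, or if a joint passes its speed limit or range.

## Working session

There is one attempt and no reset: what is moved stays moved. The work goes in short steps, Python scripts to look and compute and a shell command to move; the robot and the scene stay as the last step left them, time stands still between calls to the robot, and variables do not carry over. Pictures are saved under pics/ and viewed, at most 11 in all, crops included, and the job is handed in when it is done.

```bash
ls; mkdir -p pics; python3 - <<'E'
from station import status, viewer, ctrl
import cv2,numpy as np
o=status.get_obs();print({k:np.round(v,3).tolist() for k,v in o.items()},ctrl.hold_point_z)
for n in ["side","top","wrist"]:
    d=viewer.get_image(n);cv2.imwrite(f"pics/{n}0.png",d["img"][:,:,::-1])
    np.save(f"pics/{n}0.npy",d,allow_pickle=True)
    print(n,d["fovy"],d["cx"],d["cy"],d["rvec"],d["tvec"])
E
```

```text
pics
{'t': 0.0, 'q': [1.1, 0.053, 1.614, 0.0, 1.476, -0.119], 'dq': [0.002, -0.001, -0.001, 0.0, -0.0, 0.001], 'effort': [0.0, -39.367, -37.018, -0.0, 0.007, -0.0], 'tool_pos': [0.215, 0.586, 0.23], 'tool_rot': [-0.55, -3.093, 0.003], 'contact_force': [1.033, 0.011, 0.215], 'wrist_torque': [0.008, 0.001, -0.017], 'grip_force': 0.0, 'opening': 0.085} 0.0187
side 49.85428095244181 312.2815722848321 198.88669540678518 [ 2.44443828 -0.14413845  0.0627853 ] [-0.52113121  0.097984    1.26680576]
top 52.525608828822 319.62983074619797 193.27541613464038 [ 2.17300251 -2.12995247  0.15999717] [-0.00964533  0.53078323  1.46015434]
wrist 61.75461335496575 321.8617764067777 196.73727803715687 [-2.34142203 -1.63565096 -0.27224757] [-0.62376806 -0.04207761  0.38032183]
```

View pics/top0.png

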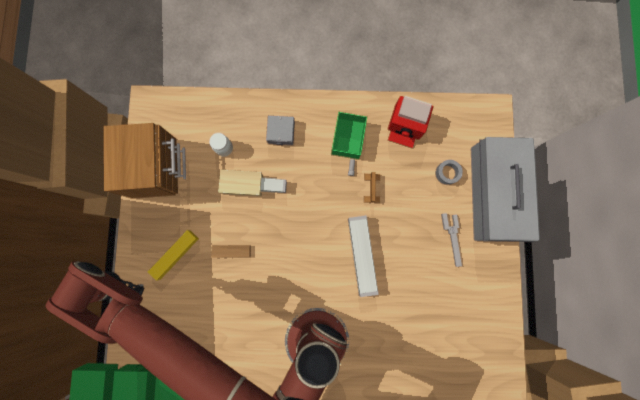

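View pics/side0.png

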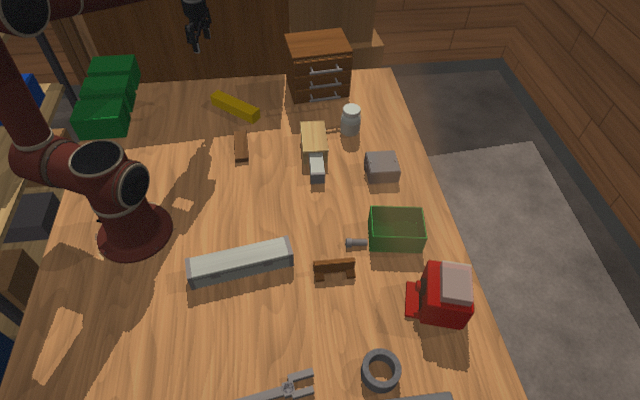

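Top view: candidates for the case are the small silver box sticking out of the plywood rack (273,186), the large silver box (363,256) and the yellow box (173,255). The case is not yellow and is the smaller silver one, so I choose (273,186). The rest is at (373,187), the bolt at (352,168) and the bin at (349,135).

```bash
cat > h.py <<'E'
import numpy as np,cv2
from scipy.spatial.transform import Rotation as R
def load(n): return np.load(f"pics/{n}.npy",allow_pickle=True).item()
def cam(d):
    f=200/np.tan(np.radians(d["fovy"])/2)
    return np.array([[f,0,d["cx"]],[0,f,d["cy"]],[0,0,1]]),R.from_rotvec(np.ravel(d["rvec"])).as_matrix(),np.ravel(d["tvec"])
def ray(d,p):
    K,r,t=cam(d);v=r.T@np.linalg.inv(K)@[p[0],p[1],1];return -r.T@t,v/np.linalg.norm(v)
def plane(d,p,z):
    c,v=ray(d,p);return c+v*(z-c[2])/v[2]
def tri(d1,p1,d2,p2):
    a,u=ray(d1,p1);b,v=ray(d2,p2)
    s=np.linalg.lstsq(np.c_[u,-v],b-a,rcond=None)[0];x,y=a+u*s[0],b+v*s[1]
    return (x+y)/2,np.linalg.norm(x-y)
def proj(d,P):
    K,r,t=cam(d);q=K@(r@np.asarray(P,float)+t);return q[:2]/q[2]
def snap(n,name):
    from station import viewer
    d=viewer.get_image(n);np.save(f"pics/{name}.npy",d,allow_pickle=True);cv2.imwrite(f"pics/{name}.png",d["img"][:,:,::-1]);return d
def crop(d,x,y,w,h,k):
    return cv2.resize(d["img"][y:y+h,x:x+w,::-1],None,fx=k,fy=k,interpolation=cv2.INTER_CUBIC)
E
python3 - <<'E'
from h import *
t,s=load("top0"),load("side0")
a=crop(t,210,150,180,60,4.4);b=crop(s,290,110,180,75,4.4);
cv2.imwrite("pics/c1.png",np.vstack([a,b]));print(a.shape,b.shape)
E
```

```text
(264, 792, 3) (330, 792, 3)
```

View pics/c1.png

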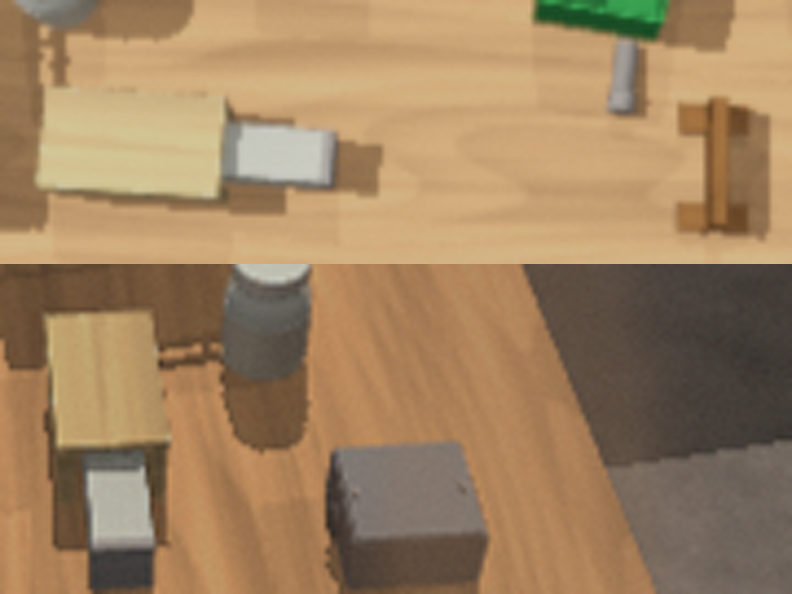

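Crop: the case is the small silver box with its lid end at crop (333,155) in the top view and (122,548) in the side view, out of the plywood roof. The rest's batten top runs from crop (719,98) to (719,227).

```bash
python3 - <<'E'
from h import *
np.set_printoptions(precision=4,suppress=True)
t,s=load("top0"),load("side0")
T=lambda u,v:(210+u/4.4-.5+.11,150+v/4.4-.4)
S=lambda u,v:(290+u/4.4-.4,110+(v-264)/4.4-.4)
print("lid end near R,L:",tri(t,T(336,129),s,S(153,548)),tri(t,T(331,184),s,S(92,548)))
print("roof mouth corners",tri(t,T(226,97),s,S(168,443)),tri(t,T(220,199),s,S(57,445)))
for n,p,z in [("lidR",(336,129),.044),("lidL",(331,184),.044),("lidmR",(233,122),.044),("lidmL",(228,180),.044),("roof",(226,97),.06),("roof",(220,199),.06),("roofback",(45,88),.06),("roofback",(37,188),.06),
 ("rest",(712,98),.05),("rest",(728,98),.05),("rest",(712,228),.05),("rest",(728,225),.05),("bolt",(628,42),.012),("bolt",(622,110),.012),("bincorner",(535,18),0),("bincorner",(660,38),0)]:
    print(n,plane(t,T(*p),z))
E
```

```text
lid end near R,L: (array([0.5795, 0.1262, 0.0458]), np.float64(0.0022673776392030075)) (array([0.5341, 0.1288, 0.048 ]), np.float64(0.0009367145753880762))
roof mouth corners (array([0.6026, 0.2174, 0.06  ]), np.float64(0.0012908002054549483)) (array([0.5179, 0.2182, 0.0658]), np.float64(0.002373295833498513))
lidR [0.581  0.1264 0.044 ]
lidL [0.5342 0.1291 0.044 ]
lidmR [0.5851 0.213  0.044 ]
lidmL [0.5358 0.2152 0.044 ]
roof [0.6032 0.2174 0.06  ]
roof [0.5175 0.219  0.06  ]
roofback [0.6077 0.3681 0.06  ]
roofback [0.5235 0.3702 0.06  ]
rest [ 0.6129 -0.1888  0.05  ]
rest [ 0.6132 -0.2023  0.05  ]
rest [ 0.5029 -0.189   0.05  ]
rest [ 0.5057 -0.2023  0.05  ]
bolt [ 0.6683 -0.1211  0.012 ]
bolt [ 0.6084 -0.1164  0.012 ]
bincorner [ 0.6907 -0.0407 -0.    ]
bincorner [ 0.6752 -0.1501  0.    ]
```

```bash
cat > goal.py <<'E'
import sys
from h import *
from station import status
# x y z(TCP) azimuth of tool y (deg): prints turn (units of 5deg) and, after that turn, shift (units of 30mm)
x,y,z,az=map(float,sys.argv[1:5])
o=status.get_obs();r=R.from_rotvec(o["tool_rot"])
a=np.radians(az);Y=np.array([np.cos(a),np.sin(a),0]);Z=np.array([0,0,-1.]);g=R.from_matrix(np.c_[np.cross(Y,Z),Y,Z])
np.set_printoptions(precision=3,suppress=True)
print("turn",np.degrees((r.inv()*g).as_rotvec())/5,"shift",g.inv().apply(np.array([x,y,z])-o["tool_pos"])/.03,"at",o["tool_pos"],"F",o["contact_force"],"M",o["wrist_torque"],"op",o["opening"],"t",o["t"])
E
python3 goal.py .556 .15 .23 -2
```

```text
turn [-0.018  0.01  14.368] shift [-14.137  11.862   0.011] at [0.215 0.586 0.23 ] F [-0.34  -0.004  0.201] M [ 0.031 -0.022  0.003] op 0.08550669291352767 t 0.15
```

```bash
for i in 1 2 3; do python3 -m jog '[[0,0,0.96,0,0,0,1],[0,0,0.96,0,0,0,1],[0,0,0.96,0,0,0,1],[0,0,0.96,0,0,0,1],[0,0,0.96,0,0,0,1]]' >/dev/null; done
for i in 1 2 3; do python3 -m jog '[[0,0,0,-0.9,0.76,0,1],[0,0,0,-0.9,0.76,0,1],[0,0,0,-0.9,0.76,0,1],[0,0,0,-0.9,0.76,0,1],[0,0,0,-0.9,0.76,0,1]]'; done
python3 goal.py .556 .15 .23 -2; python3 -c "
from h import *
snap('wrist','w1');snap('top','t1')"
```

```text
t: 2.65
tool_pos: [0.3246, 0.4464, 0.2309]
tool_rot: [2.263, 2.179, -0.001]
contact_force: [0.5, -0.3, 0.2]
opening: 0.085
grip_force: 0.0
t: 3.28
tool_pos: [0.4334, 0.3072, 0.231]
tool_rot: [-2.263, -2.179, 0.001]
contact_force: [0.1, -0.4, -0.0]
opening: 0.0853
grip_force: 0.0
t: 3.9
tool_pos: [0.5423, 0.1681, 0.2309]
tool_rot: [-2.263, -2.179, 0.001]
contact_force: [0.5, -0.7, 0.6]
opening: 0.0855
grip_force: 0.0
turn [-0.006  0.001 -0.033] shift [-0.587  0.479  0.031] at [0.542 0.168 0.231] F [ 0.455 -0.651  0.57 ] M [-0.009 -0.011  0.019] op 0.08548544881145625 t 3.9
```

View pics/w1.png

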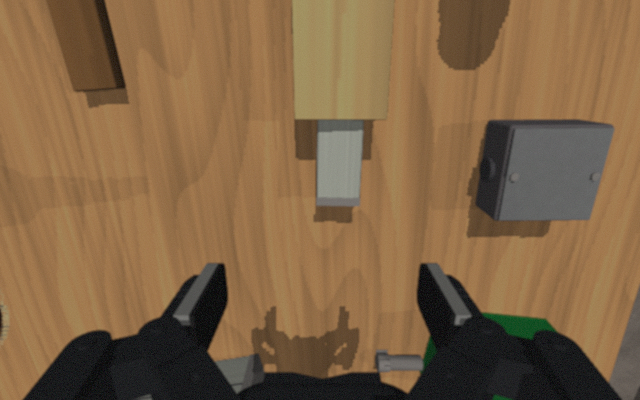

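The wrist view shows the lid's end edge at about (317,198)-(360,198), its sides meeting the roof at (321,120) and (363,120), with the roof mouth corners at (294,119) and (387,119).

```bash
python3 - <<'E'
from h import *
np.set_printoptions(precision=4,suppress=True)
d=load("w1");t=load("top0")
for n,p,z in [("endL",(316.5,198),.044),("endR",(360,198),.044),("L",(319.5,122),.044),("R",(363,122),.044),("roofL",(294,119),.06),("roofR",(387,119),.06)]: print(n,plane(d,p,z))
T=lambda u,v:(210+u/4.4-.5+.11,150+v/4.4-.4)
print(tri(d,(360,198),t,T(336,129)),tri(d,(316.5,198),t,T(331,184)),tri(d,(294,119),t,T(220,199)),tri(d,(387,119),t,T(226,97)))
E
python3 goal.py .5585 .150 .12 -2;python3 goal.py .5585 .150 .006 -2
```

```text
endL [0.5352 0.1374 0.044 ]
endR [0.5805 0.1357 0.044 ]
L [0.5414 0.215  0.044 ]
R [0.5834 0.2134 0.044 ]
roofL [0.5184 0.2203 0.06  ]
roofR [0.6036 0.2171 0.06  ]
(array([0.5837, 0.1282, 0.0232]), np.float64(0.0018762347832475257)) (array([0.5357, 0.1309, 0.0267]), np.float64(0.0021744085324582186)) (array([0.518 , 0.2198, 0.0552]), np.float64(0.0002562652395136995)) (array([0.6032, 0.2173, 0.0611]), np.float64(0.0003223182934249722))
turn [-0.004  0.011 -0.072] shift [-0.54   0.532  3.694] at [0.543 0.167 0.231] F [0.136 0.126 0.195] M [ 0.006 -0.006  0.022] op 0.08527435773254265 t 4.0
turn [-0.004  0.011 -0.072] shift [-0.54   0.532  7.494] at [0.543 0.167 0.231] F [0.136 0.126 0.195] M [ 0.006 -0.006  0.022] op 0.08527435773254265 t 4.0
```

```bash
python3 goal.py .5595 .160 .006 -2.4; python3 -m jog '[[0,0,0,-0.22,0.56,0.2,1],[0,0,0,0,0,1,1],[0,0,0,0,0,1,1],[0,0,0,0,0,1,1],[0,0,0,0,0,1,1]]' 80; python3 -m jog '[[0,0,0,0,0,0.9,1],[0,0,0,0,0,0.9,1],[0,0,0,0,0,0.7,1],[0,0,0,0,0,0.5,1],[0,0,0,0,0,0,1]]';python3 goal.py .5595 .160 .006 -2.4
```

```text
turn [-0.004  0.011  0.008] shift [-0.202  0.555  7.494] at [0.543 0.167 0.231] F [0.136 0.126 0.195] M [ 0.006 -0.006  0.022] op 0.08527435773254265 t 4.0
t: 4.62
tool_pos: [0.5583, 0.1624, 0.1037]
tool_rot: [-2.261, -2.18, 0.001]
contact_force: [0.0, 0.6, -1.0]
opening: 0.0854
grip_force: 0.0
t: 5.25
tool_pos: [0.5575, 0.1619, 0.0139]
tool_rot: [-2.262, -2.179, 0.003]
contact_force: [0.8, -0.8, 0.2]
opening: 0.0857
grip_force: 0.0
turn [-0.028  0.005  0.052] shift [-0.06   0.068  0.265] at [0.558 0.162 0.014] F [ 0.847 -0.76   0.198] M [-0.03   0.002 -0.042] op 0.08573068072759005 t 5.25
```

```bash
python3 -m jog '[[0,0,0,0,0.06,0.25,1],[0,0,0,0,0,0,-1],[0,0,0,0,0,0,-1],[0,0,0,0,0,0,-1],[0,0,0,0,0,0,-1]]' 60; python3 -m jog '[[0,0,0,0,0,0,-1],[0,0,0,0,0,0,-1],[0,0,0,0,0,0,-1]]';python3 goal.py .5595 .160 .006 -2.4
```

```text
t: 5.88
tool_pos: [0.5603, 0.1619, 0.0086]
tool_rot: [-2.263, -2.179, -0.0]
contact_force: [-2.9, -1.2, 5.2]
opening: 0.0443
grip_force: 64.3
t: 6.25
tool_pos: [0.5604, 0.1619, 0.0086]
tool_rot: [-2.263, -2.179, -0.0]
contact_force: [-3.2, -0.5, 5.6]
opening: 0.0443
grip_force: 64.3
turn [-0.    -0.001  0.049] shift [-0.064 -0.026  0.087] at [0.56  0.162 0.009] F [-3.158 -0.491  5.574] M [-0.039  0.676  0.034] op 0.04429844777828697 t 6.25
```

```bash
python3 -m jog '[[0,0,0,0,0,-0.07,-1],[0,0,0,-0.3,0,0,-1],[0,0,0,-0.5,0,0,-1],[0,0,0,-0.5,0,0,-1],[0,0,0,-0.5,0,0,-1]]'; python3 -m jog '[[0,0,0,-0.5,0,0,-1],[0,0,0,-0.5,0,0,-1],[0,0,0,-0.5,0,0,-1],[0,0,0,-0.5,0,0,-1],[0,0,0,-0.5,0,0,-1]]'; python3 -m jog '[[0,0,0,-0.5,0,0,-1],[0,0,0,-0.5,0,0,-1],[0,0,0,-0.4,0,0,-1],[0,0,0,0,0,0,-1],[0,0,0,0,0,0,-1]]';python3 goal.py .5595 -.01 .006 -2.4; python3 -c "
from h import *
d=snap('side','s2');cv2.imwrite('pics/c2.png',crop(d,240,90,220,200,3))"
```

```text
t: 6.88
tool_pos: [0.5575, 0.1061, 0.0092]
tool_rot: [-2.263, -2.178, 0.002]
contact_force: [0.3, 0.2, -8.7]
opening: 0.0445
grip_force: 63.0
t: 7.5
tool_pos: [0.5554, 0.0319, 0.01]
tool_rot: [2.263, 2.179, 0.0]
contact_force: [-0.1, -0.2, -8.9]
opening: 0.0441
grip_force: 63.0
t: 8.12
tool_pos: [0.5538, -0.0088, 0.0099]
tool_rot: [-2.263, -2.179, -0.0]
contact_force: [-0.2, 0.3, -8.4]
opening: 0.0444
grip_force: 62.9
turn [-0.001 -0.005  0.048] shift [-0.031  0.193  0.129] at [ 0.554 -0.009  0.01 ] F [-0.224  0.287 -8.441] M [-0.186 -0.02   0.037] op 0.04439625171888051 t 8.125
```

View pics/c2.png

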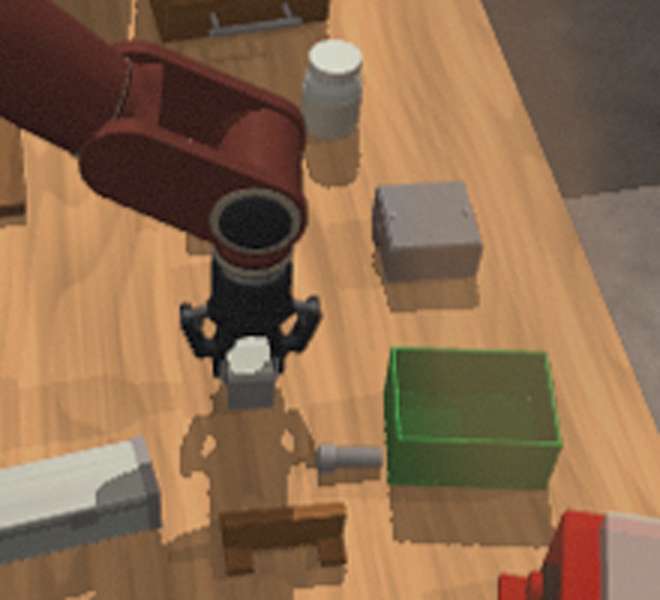

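The side view shows the case drawn out, held at its near end, crop (250,380), clear of the rack, the bolt at (350,458) and the rest at (285,540). I now lower it and let go.

```bash
python3 -m jog '[[0,0,0,0,0,0.04,-1],[0,0,0,0,0,0.03,-1],[0,0,0,0,0,0,-1],[0,0,0,0,0,0,-1]]'; python3 -m jog '[[0,0,0,0,0,0,1],[0,0,0,0,0,0,1],[0,0,0,0,0,0,1],[0,0,0,0,0,0,1],[0,0,0,0,0,0,1]]'; python3 -m jog '[[0,0,0,0,0,-1,1],[0,0,0,0,0,-1,1],[0,0,0,0,0,-1,1],[0,0,0,-1,0,-1,1],[0,0,0,-1,0,-1,1]]'; python3 -m jog '[[0,0,0,-1,0,-1,1],[0,0,0,-1,0,0,1],[0,0,0,-1,0,0,1],[0,0,0,0,0,0,1]]'; python3 goal.py .5595 .02 .006 -2.4; python3 -c "
from h import *
snap('wrist','w3')"
```

```text
t: 8.68
tool_pos: [0.5539, -0.0087, 0.0086]
tool_rot: [-2.262, -2.179, -0.0]
contact_force: [-4.7, 2.3, 2.9]
opening: 0.0444
grip_force: 64.2
t: 9.3
tool_pos: [0.5539, -0.0091, 0.0078]
tool_rot: [2.263, 2.179, 0.0]
contact_force: [-0.2, -0.0, -0.9]
opening: 0.0853
grip_force: 0.0
t: 9.93
tool_pos: [0.5514, -0.0694, 0.1588]
tool_rot: [2.262, 2.18, 0.0]
contact_force: [0.3, -0.7, 0.2]
opening: 0.0852
grip_force: 0.0
t: 10.42
tool_pos: [0.548, -0.1605, 0.1878]
tool_rot: [2.266, 2.176, -0.0]
contact_force: [0.1, 1.0, 0.4]
opening: 0.0852
grip_force: 0.0
turn [0.001 0.001 0.017] shift [6.026 0.132 6.06 ] at [ 0.548 -0.16   0.188] F [0.056 0.983 0.355] M [ 0.015  0.014 -0.038] op 0.08520590404971488 t 10.425
```

View pics/w3.png

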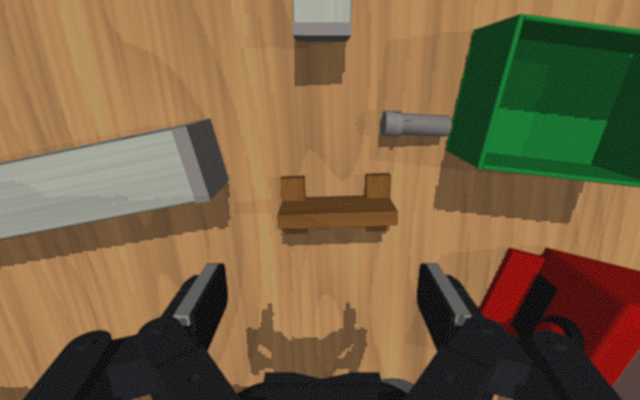

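The wrist view shows the rest's top from (280,205) to (396,203), its near top edge at row ~211 and far edge at row ~197, with the case's near lid edge at (295,23)-(350,23) and the bolt at (415,124).

```bash
python3 - <<'E'
from h import *
np.set_printoptions(precision=4,suppress=True)
d=load("w3");t=load("top0");g=cv2.GaussianBlur(cv2.cvtColor(d["img"],cv2.COLOR_RGB2GRAY),(3,3),0).astype(float)
def edge(cols,r0,r1,sgn):
    P=[]
    for c in cols:
        s=sgn*np.diff(g[r0:r1,c]);i=s.argmax();den=s[i-1]-2*s[i]+s[i+1] if 0<i<len(s)-1 else 1
        P.append((c,r0+i+.5+(.5*(s[i-1]-s[i+1])/den if den<-.1 else 0)))
    return np.array(P)
print(g[190:230,335].astype(int))
for nm,a in [("near",edge(range(290,386,6),205,217,1)),("near-",edge(range(290,386,6),205,217,-1)),("far",edge(range(312,360,6),190,204,-1))]:
    k=np.polyfit(a[:,0],a[:,1],1);print(nm,k,(np.polyval(k,a[:,0])-a[:,1]).std(), [plane(d,(c,np.polyval(k,c)),.05) for c in (290,385)])
print([plane(d,p,.05) for p in [(280,212),(397,210),(284,198),(392,196)]])
T=lambda u,v:(210+u/4.4-.4,150+v/4.4-.4)
for p,q in [((397,210),(728,98)),((280,212),(728,225))]:   # rest -y corners: right (+x), left
    pass
    print("tri",tri(d,p,t,T(*(q))))
print("case lid edge",plane(d,(295,23),.044),plane(d,(350,23),.044),plane(d,(295,0),.044),plane(d,(349,0),.044))
E
```

```text
[141 142 142 141 136 119  93  72  65  66  65  64  64  66  67  66  65  64
  63  64  63  63  69  80  87  88  89  89  89  89  89  89  90  91  90  89
  87  85  84  84]
near [ -0.0313 223.207 ] 0.2301654722621276 [array([ 0.5179, -0.1885,  0.05  ]), array([ 0.6034, -0.1891,  0.05  ])]
near- [ -0.0169 213.7279] 1.657382227994858 [array([ 0.5182, -0.1834,  0.05  ]), array([ 0.6033, -0.1853,  0.05  ])]
far [ -0.0333 206.8698] 0.07064596431860251 [array([ 0.519 , -0.1724,  0.05  ]), array([ 0.603 , -0.1728,  0.05  ])]
[array([ 0.509 , -0.1861,  0.05  ]), array([ 0.6141, -0.1884,  0.05  ]), array([ 0.5136, -0.1729,  0.05  ]), array([ 0.6093, -0.1749,  0.05  ])]
tri (array([ 0.6251, -0.2099, -0.0039]), np.float64(0.002282194451969989))
tri (array([ 0.5068, -0.2036,  0.0152]), np.float64(0.009668734632836832))
case lid edge [ 0.5322 -0.0335  0.044 ] [ 0.5744 -0.0352  0.044 ] [ 0.5332 -0.018   0.044 ] [ 0.5738 -0.0196  0.044 ]
```

```bash
python3 - <<'E'
from h import *
np.set_printoptions(precision=4,suppress=True)
d=load("w3");t=load("top0");s=load("side0")
for q in (d,t,s): K,r,tt=cam(q);print(-r.T@tt)
g=cv2.cvtColor(d["img"],cv2.COLOR_RGB2GRAY).astype(int);print(g[205:240,345]);print(g[205:240,320])
print([plane(d,(c,y),.05) for c,y in [(290,227),(385,225)]])
a=crop(d,265,165,150,75,5);b=crop(s,300,235,75,60,5);b=cv2.copyMakeBorder(b,0,0,0,375,0);c=crop(t,355,160,60,50,5);b[:250,400:700]=c
cv2.imwrite("pics/c3.png",np.vstack([a,b[:220]]))
E
```

```text
[ 0.5509 -0.0768  0.33  ]
[0.3201 0.0098 1.5203]
[ 0.421  -0.7912  1.0405]
[66 64 66 65 65 66 63 70 80 89 88 89 90 85 89 91 92 92 89 94 87 87 83 86
 84 85 83 84 81 84 81 86 83 82 82]
[65 67 65 65 64 61 63 65 71 84 89 85 89 88 91 88 83 90 83 81 84 84 73 75
 77 84 87 83 86 85 88 88 87 85 87]
[array([ 0.517 , -0.2011,  0.05  ]), array([ 0.6037, -0.2027,  0.05  ])]
```

View pics/c3.png

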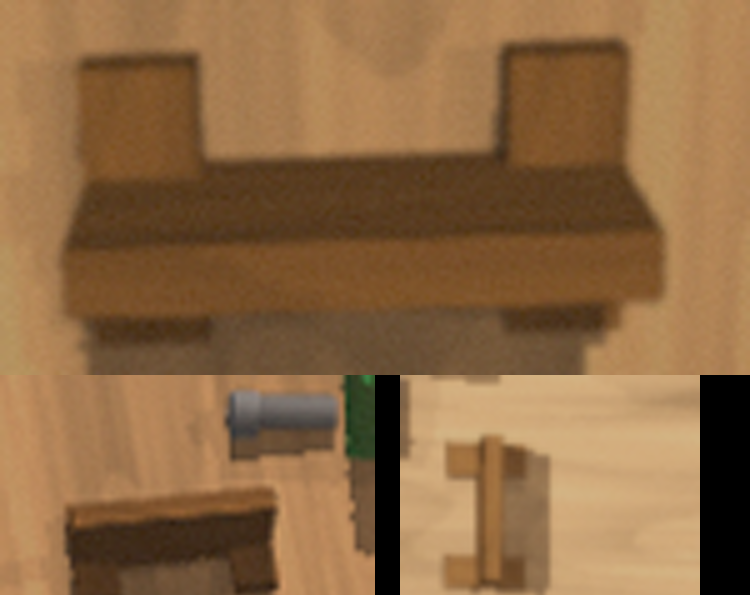

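The crop settles it: the batten's top is the lighter band, corners at crop (66,246), (663,231), (663,299), (68,317). The dark band above it is the side facing the rack.

```bash
python3 - <<'E'
from h import *
np.set_printoptions(precision=4,suppress=True)
d=load("w3");t=load("top0")
W=lambda u,v:(265+u/5-.4,165+v/5-.4);T=lambda u,v:(355+(u-400)/5-.4,160+(v-375)/5-.4)
w=[(66,246),(663,231),(663,299),(68,317)];q=[(480,582),(484,436),(503,436),(501,580)]
P=np.array([plane(d,W(*a),.05) for a in w]);print(P,P.mean(0),np.degrees(np.arctan2(*(P[1]-P[0])[1::-1])),np.degrees(np.arctan2(*(P[2]-P[3])[1::-1])))
Q=np.array([plane(t,T(*a),.05) for a in q]);print(Q,Q.mean(0))
X=np.array([tri(d,W(*a),t,T(*b))[0] for a,b in zip(w,q)]);print(X,X.mean(0))
E
python3 goal.py .554 0.012 .009 -2.4
```

```text
[[ 0.5069 -0.1877  0.05  ]
 [ 0.6143 -0.1892  0.05  ]
 [ 0.6148 -0.2025  0.05  ]
 [ 0.5061 -0.2017  0.05  ]] [ 0.5605 -0.1953  0.05  ] -0.7613331502757046 -0.4196527582809724
[[ 0.5044 -0.1859  0.05  ]
 [ 0.6132 -0.1887  0.05  ]
 [ 0.6135 -0.2028  0.05  ]
 [ 0.5062 -0.2013  0.05  ]] [ 0.5593 -0.1947  0.05  ]
[[ 0.5057 -0.1873  0.0482]
 [ 0.6133 -0.1884  0.052 ]
 [ 0.6143 -0.2028  0.0493]
 [ 0.5062 -0.2013  0.0508]] [ 0.5599 -0.1949  0.0501]
turn [-0.003 -0.007  0.031] shift [ 5.714 -0.037  5.953] at [ 0.548 -0.159  0.188] F [-0.342 -0.497  0.322] M [-0.017  0.007  0.019] op 0.08534022200348677 t 10.475
```

```bash
python3 -m jog '[[0,0,0,0.95,0.03,0,1],[0,0,0,0.95,0,0,1],[0,0,0,0.95,0,0,1],[0,0,0,0.95,0,0,1],[0,0,0,0.95,0,0.5,1]]'; python3 -m jog '[[0,0,0,0.95,0,0.5,1],[0,0,0,0,0,1,1],[0,0,0,0,0,1,1],[0,0,0,0,0,1,1],[0,0,0,0,0,0.5,1]]';python3 -m jog '[[0,0,0,0,0,0.5,1],[0,0,0,0,0,0.5,1],[0,0,0,0,0,0.3,1],[0,0,0,0,0,0,1],[0,0,0,0,0,0,1]]'; python3 goal.py .555 0.0125 .009 -2.4
```

```text
t: 11.1
tool_pos: [0.5551, -0.0145, 0.174]
tool_rot: [2.26, 2.179, 0.003]
contact_force: [0.4, 0.6, -0.1]
opening: 0.0853
grip_force: 0.0
t: 11.72
tool_pos: [0.554, 0.0131, 0.0507]
tool_rot: [-2.26, -2.179, 0.003]
contact_force: [0.2, -0.5, 0.0]
opening: 0.0851
grip_force: 0.0
t: 12.35
tool_pos: [0.556, 0.0118, 0.0144]
tool_rot: [2.262, 2.179, 0.001]
contact_force: [-0.1, -0.4, 0.2]
opening: 0.0852
grip_force: 0.0
turn [0.012 0.001 0.047] shift [ 0.023 -0.035  0.18 ] at [0.556 0.012 0.014] F [-0.064 -0.399  0.236] M [ 0.001 -0.016 -0.007] op 0.08524279401735224 t 12.35
```

```bash
cat > m.py <<'E'
from station import status
import numpy as np
np.set_printoptions(precision=4,suppress=True)
o=status.get_obs();print(o["t"],o["tool_pos"],o["tool_rot"],"F",o["contact_force"],"M",o["wrist_torque"],"y_off mm",1e3*o["wrist_torque"][0]/o["contact_force"][2])
E
python3 -m jog '[[0,0,0,0,0,0.17,1],[0,0,0,0,0,0,-1],[0,0,0,0,0,0,-1],[0,0,0,0,0,0,-1],[0,0,0,0,0,0,-1]]' 110; python3 -m jog '[[0,0,0,0,0,-0.05,-1],[0,0,0,0,0,0,-1]]';python3 m.py;  python3 -m jog '[[0,0,0,0,0,-0.1,-1],[0,0,0,0,0,-0.2,-1],[0,0,0,0,0,-0.2,-1],[0,0,0,0,0,0,-1],[0,0,0,0,0,0,-1]]'; for i in 1 2 3 4 5; do python3 m.py; python3 -m jog '[[0,0,0,0,0,0,-1]]'>/dev/null; done
```

```text
t: 12.98
tool_pos: [0.5556, 0.0118, 0.0092]
tool_rot: [2.263, 2.179, -0.0]
contact_force: [-1.4, -0.1, 4.6]
opening: 0.0436
grip_force: 114.0
t: 13.22
tool_pos: [0.5548, 0.012, 0.0092]
tool_rot: [-2.262, -2.178, 0.001]
contact_force: [0.9, -0.7, -4.5]
opening: 0.0436
grip_force: 112.9
13.225 [0.5548 0.012  0.0092] [-2.2625 -2.1784  0.001 ] F [ 0.9366 -0.7115 -4.5305] M [-0.0272 -0.2453 -0.1175] y_off mm 5.996745541010278
t: 13.85
tool_pos: [0.5554, 0.0119, 0.0253]
tool_rot: [2.263, 2.179, -0.0]
contact_force: [-0.1, -0.6, -8.7]
opening: 0.0437
grip_force: 112.9
13.85 [0.5554 0.0119 0.0253] [ 2.2628  2.1793 -0.    ] F [-0.0657 -0.6198 -8.7457] M [-0.1215 -0.0423 -0.0094] y_off mm 13.888814588065566
13.975 [0.5552 0.0119 0.0249] [-2.2626 -2.1789  0.0006] F [-0.0835 -0.1606 -8.4908] M [-0.1004 -0.014   0.0209] y_off mm 11.82399045042024
14.1 [0.5553 0.0119 0.0249] [-2.2626 -2.1789  0.0005] F [ 0.169  -0.4339 -8.7993] M [-0.1195  0.0408 -0.0054] y_off mm 13.57739743641213
14.225 [0.5554 0.0119 0.0251] [-2.2627 -2.1791  0.0002] F [ 0.0605 -0.566  -8.4971] M [-0.0736  0.05    0.0362] y_off mm 8.663997671426312
14.35 [0.5554 0.0119 0.0252] [-2.2628 -2.1792  0.0001] F [ 0.1532 -0.3352 -8.5908] M [-0.0581  0.003   0.0197] y_off mm 6.761315048011366
```

```bash
cat > m2.py <<'E'
# average of logged readings
import sys,numpy as np
A=np.loadtxt(sys.argv[1]);m=A.mean(0);e=A.std(0)/len(A)**.5;print("Fz",m[0],"Mx",m[1],"+-",e[1],"My",m[2],"Fy",m[3],"yoff mm",1e3*m[1]/m[0],"+-",1e3*e[1]/9)
E
cat > rd.py <<'E'
from station import status
o=status.get_obs();print(o["contact_force"][2],o["wrist_torque"][0],o["wrist_torque"][1],o["contact_force"][1])
E
for i in 1 2 3 4 5 6 7 8 9 10; do python3 -m jog '[[0,0,0,0,0,0,-1]]'>/dev/null; python3 rd.py >>a.txt; done; python3 m2.py a.txt
python3 -m jog '[[0,0,0,0,0,0.2,-1],[0,0,0,0,0,0.2,-1],[0,0,0,0,0,0.1,-1],[0,0,0,0,0,0.05,-1],[0,0,0,0,0,0,-1]]'; python3 -m jog '[[0,0,0,0,0,0,1],[0,0,0,0,0,0,1],[0,0,0,0,0,0,1],[0,0,0,0,0,0,1],[0,0,0,0,0,0,1]]';for i in 1 2 3 4 5 6 ; do python3 -m jog '[[0,0,0,0,0,0,1]]'>/dev/null; python3 rd.py >>b.txt; done; python3 m2.py b.txt;python3 goal.py .556 0.022 .009 -2.4
```

```text
Fz -8.360520454414205 Mx -0.05464065546062493 +- 0.0117325601378296 My 0.0028683963268435813 Fy 0.13045790350099876 yoff mm 6.535556698719113 +- 1.3036177930921777
t: 16.35
tool_pos: [0.5553, 0.0119, 0.0092]
tool_rot: [-2.262, -2.179, 0.001]
contact_force: [-4.8, -0.1, -1.1]
opening: 0.044
grip_force: 113.4
t: 16.98
tool_pos: [0.5556, 0.0119, 0.0088]
tool_rot: [2.263, 2.179, 0.0]
contact_force: [0.2, -0.1, -0.2]
opening: 0.0854
grip_force: 0.0
Fz -0.16773479941277616 Mx 0.0010926543133155768 +- 0.015903619585004487 My 0.004270943894708279 Fy -0.03385478895083029 yoff mm -6.514177839904763 +- 1.7670688427782764
turn [0.    0.    0.049] shift [ 0.338  0.003 -0.01 ] at [0.555 0.012 0.009] F [-0.151 -0.521 -0.69 ] M [-0.056  0.07  -0.048] op 0.08565698323817249 t 17.725
```

```bash
python3 -m jog '[[0,0,0,0.27,0.02,0,1],[0,0,0,0,0,0,1],[0,0,0,0,0,0,-1],[0,0,0,0,0,0,-1],[0,0,0,0,0,0,-1]]' 110; python3 -m jog '[[0,0,0,0,0,0,-1],[0,0,0,0,0,-0.1,-1],[0,0,0,0,0,-0.4,-1],[0,0,0,0,0,-0.5,-1],[0,0,0,0,0,0,-1]]';python3 -m jog '[[0,0,0,0,0,0,-1],[0,0,0,0,0,0,-1]]' >/dev/null; rm -f a.txt;  for i in 1 2 3 4 5 6 7 8 9 10 11 12 13 14 15 16; do python3 rd.py >>a.txt; python3 -m jog '[[0,0,0,0,0,0,-1]]'>/dev/null; done; python3 m2.py a.txt; python3 goal.py .56 -.19 .11 -.7; python3 -c "
from h import *
snap('top','t4');d=snap('side','s4');w=snap('wrist','w4');cv2.imwrite('pics/c4.png',np.vstack([crop(d,260,110,160,110,4),np.zeros((1,640,3),np.uint8)]))"
```

```text
t: 18.35
tool_pos: [0.5564, 0.0199, 0.0091]
tool_rot: [-2.263, -2.179, 0.0]
contact_force: [-1.9, 0.4, 8.7]
opening: 0.0435
grip_force: 114.5
t: 18.98
tool_pos: [0.5581, 0.0198, 0.0409]
tool_rot: [2.26, 2.177, 0.005]
contact_force: [0.3, -0.3, -7.8]
opening: 0.0436
grip_force: 113.7
Fz -8.576787657599064 Mx 0.008389139417418416 +- 0.004771904473679556 My 0.015899963259657465 Fy 0.037501375939616596 yoff mm -0.9781213844073204 +- 0.5302116081866174
turn [-0.001  0.    -0.292] shift [-6.997  0.207 -2.377] at [0.556 0.02  0.039] F [ 0.036 -0.239 -8.412] M [-0.03  -0.018 -0.017] op 0.043833930920817506 t 21.225
```

View pics/w4.png

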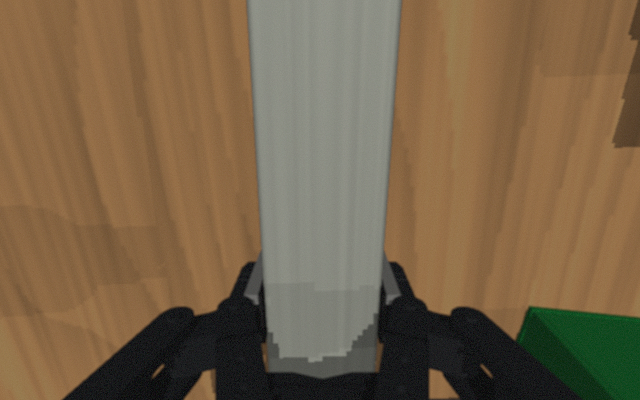

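The wrist view shows the case's lid squarely between the fingers, filling columns 250-400 at the top and 265-380 at the pads, with nothing around it touched. It balances within about 1 mm of the grip, so I carry it to the rest.

```bash
python3 -m jog '[[0,0,-0.15,0,0,-0.4,-1],[0,0,-0.14,0,0,-0.5,-1],[0,0,0,0,0,-0.6,-1],[0,0,0,0,0,-0.5,-1],[0,0,0,-0.3,0,-0.38,-1]]';python3 -m jog '[[0,0,0,-0.6,0,0,-1],[0,0,0,-0.6,0,0,-1],[0,0,0,-0.7,0.1,0,-1],[0,0,0,-0.7,0.1,0,-1],[0,0,0,-0.7,0,0,-1]]';python3 -m jog '[[0,0,0,-0.7,0,0,-1],[0,0,0,-0.7,0,0,-1],[0,0,0,-0.7,0,0,-1],[0,0,0,-0.6,0,0,-1],[0,0,0,-0.4,0,0,-1]]';python3 -m jog '[[0,0,0,-0.3,0,0,-1],[0,0,0,0,0,0,-1],[0,0,0,0,0,0,-1]]'; python3 goal.py .56 -.194 .07 -.7;python3 -c "
from h import *
d=snap('side','s5');t=snap('top','t5');cv2.imwrite('pics/c5.png',np.hstack([crop(d,250,160,130,140,3),crop(t,320,120,130,140,3)]))"
```

```text
t: 22.0
tool_pos: [0.5568, 0.011, 0.1119]
tool_rot: [2.233, 2.208, 0.002]
contact_force: [-0.1, -0.2, -7.9]
opening: 0.0438
grip_force: 113.5
t: 22.62
tool_pos: [0.5611, -0.0899, 0.1098]
tool_rot: [-2.236, -2.207, 0.0]
contact_force: [0.2, -0.5, -8.7]
opening: 0.0437
grip_force: 113.7
t: 23.25
tool_pos: [0.5599, -0.1823, 0.1101]
tool_rot: [-2.236, -2.207, -0.0]
contact_force: [-0.3, 0.9, -8.3]
opening: 0.0436
grip_force: 113.7
t: 23.62
tool_pos: [0.5597, -0.1895, 0.11]
tool_rot: [-2.234, -2.208, -0.0]
contact_force: [1.2, -0.5, -8.7]
opening: 0.0439
grip_force: 113.7
turn [-0.003 -0.006  0.004] shift [-0.148  0.011  1.332] at [ 0.56 -0.19  0.11] F [ 1.237 -0.51  -8.673] M [0.014 0.052 0.014] op 0.043863116763614235 t 23.625
```

View pics/c5.png

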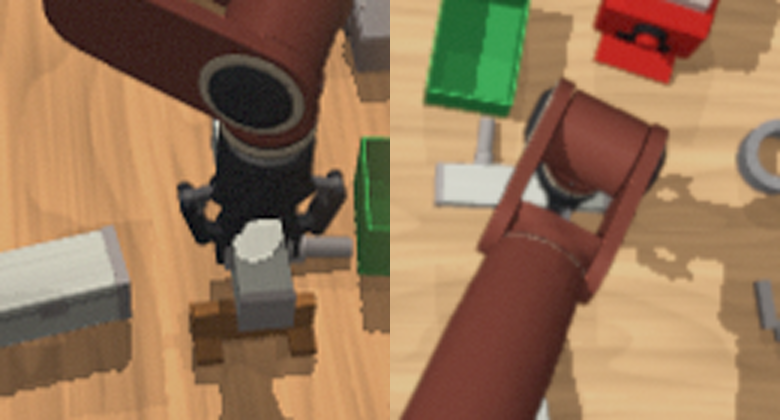

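The side and top crops show the case held over the rest (side crop (265,285), rest at (255,335)) and clear of the bolt at (325,248). I lower it.

```bash
python3 -m jog '[[0,0,0,-0.15,0.01,0.2,-1],[0,0,0,0,0,0.4,-1],[0,0,0,0,0,0.4,-1],[0,0,0,0,0,0.4,-1],[0,0,0,0,0,0.15,-1]]';python3 -m jog '[[0,0,0,0,0,0.05,-1],[0,0,0,0,0,0,-1],[0,0,0,0,0,0,-1]]';python3 -m jog '[[0,0,0,0,0,0.03,-1],[0,0,0,0,0,0,-1]]'; python3 goal.py .56 -.194 .0591 -.7
```

```text
t: 24.35
tool_pos: [0.559, -0.1941, 0.0617]
tool_rot: [-2.233, -2.206, 0.001]
contact_force: [-0.2, 0.2, -9.2]
opening: 0.0437
grip_force: 113.7
t: 24.72
tool_pos: [0.5605, -0.1948, 0.0628]
tool_rot: [2.234, 2.207, 0.001]
contact_force: [0.2, 0.3, -7.8]
opening: 0.0437
grip_force: 113.7
t: 24.98
tool_pos: [0.56, -0.1946, 0.0613]
tool_rot: [-2.235, -2.208, -0.0]
contact_force: [-0.5, -0.8, -7.3]
opening: 0.0438
grip_force: 113.7
turn [ 0.    -0.    -0.001] shift [ 0.018 -0.001  0.072] at [ 0.56  -0.195  0.061] F [-0.452 -0.828 -7.293] M [ 0.003 -0.067  0.044] op 0.04375400374289069 t 24.975
```

```bash
for i in 1; do python3 -m jog '[[0,0,0,0.01,0,0.03,-1],[0,0,0,0,0,0,-1]]'; python3 m.py; python3 -m jog '[[0,0,0,0,0,0.02,-1],[0,0,0,0,0,0,-1]]'; python3 m.py;  python3 -m jog '[[0,0,0,0,0,0.015,-1],[0,0,0,0,0,0,-1]]'; python3 m.py; done | grep F
```

```text
25.225 [ 0.5599 -0.1942  0.0602] [-2.2349 -2.2076  0.0001] F [ 0.06    0.5784 -7.9754] M [ 0.0372 -0.0161  0.0111] y_off mm -4.667831504377384
25.475 [ 0.56   -0.1943  0.0596] [-2.235  -2.2076  0.0001] F [-0.1785 -0.3217 -8.3207] M [ 0.0169 -0.0184 -0.018 ] y_off mm -2.028970448110399
25.725 [ 0.56   -0.1943  0.0592] [-2.235  -2.2076  0.0001] F [-0.3844 -0.263  -8.3784] M [-0.0227 -0.036  -0.05  ] y_off mm 2.7035099058191054
```

```bash
(python3 -m jog '[[0,0,0,0,0,0.015,-1],[0,0,0,0,0,0,-1]]'; python3 m.py; python3 -m jog '[[0,0,0,0,0,0.015,-1],[0,0,0,0,0,0,-1]]'; python3 m.py) | grep F
```

```text
25.975 [ 0.5601 -0.1943  0.0592] [-2.235  -2.2077  0.0001] F [-2.227   1.0633 -5.8904] M [ 0.1033  0.2261 -0.0488] y_off mm -17.538096321507396
26.225 [ 0.5601 -0.1943  0.0591] [-2.2348 -2.2076  0.0003] F [-4.8768  2.3352  0.6453] M [ 0.3406  0.8337 -0.0463] y_off mm 527.7481720086296
```

```bash
python3 -m jog '[[0,0,0,0,0,-0.007,-1],[0,0,0,0,0,0,-1],[0,0,0,0,0,0,-1]]' 20;  python3 -m jog '[[0,0,0,0,0,0,0.12],[0,0,0,0,0,0,0.12],[0,0,0,0,0,0,0.12],[0,0,0,0,0,0,0.12]]'; python3 m.py; python3 -c "
from h import *
d=snap('side','s6')
snap('wrist','w6')
cv2.imwrite('pics/c6.png',np.hstack([crop(d,270,190,100,100,4),crop(load('w6'),190,180,260,220,400/220)]))"
```

```text
t: 26.6
tool_pos: [0.5601, -0.1943, 0.0591]
tool_rot: [-2.235, -2.208, 0.0]
contact_force: [-5.4, 2.6, 1.0]
opening: 0.0433
grip_force: 114.4
t: 27.1
tool_pos: [0.5604, -0.1945, 0.0589]
tool_rot: [2.234, 2.207, 0.001]
contact_force: [0.9, 0.7, -0.3]
opening: 0.0478
grip_force: 0.0
27.1 [ 0.5604 -0.1945  0.0589] [2.2344 2.207  0.0006] F [ 0.9072  0.6505 -0.3447] M [ 0.0032  0.02   -0.0235] y_off mm -9.242146379111105
```

View pics/c6.png

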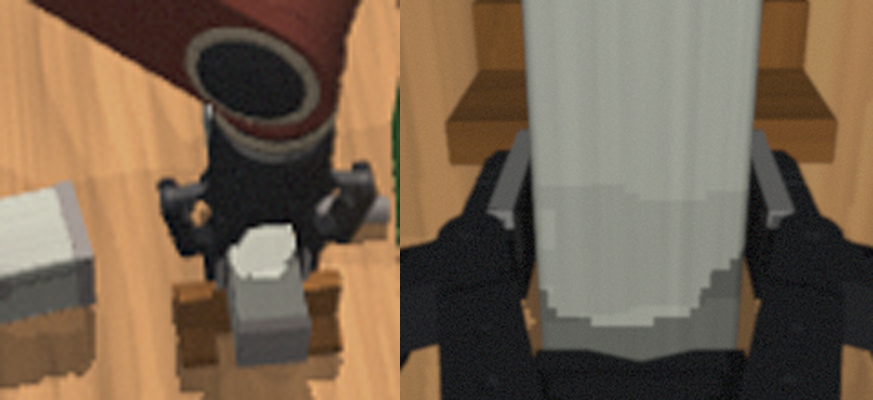

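The crops show the case lying level and centred across the rest, its end at side crop (270,345), with a gap at both fingers at wrist-crop (520,180) and (765,180). I back off straight up and check.

```bash
python3 -m jog '[[0,0,0,0,0,0,0.6],[0,0,0,0,0,0,0.8],[0,0,0,0,0,0,0.8],[0,0,0,0,0,-0.3,0.8],[0,0,0,0,0,-0.6,0.8]]';  python3 -m jog '[[0,0,0,0,0,-1,0.8],[0,0,0,0,0,-1,0.8],[0,0,0,0,0,-1,0.8],[0,0,0,0,0,-1,0.8],[0,0,0,0,0,-1,0.8]]'; python3 -m jog '[[0,0,0,-1,0,-0.5,0.8],[0,0,0,-1,0,0,0.8],[0,0,0,-1,0,0,0.8],[0,0,0,-1,0,0,0.8],[0,0,0,0,0,0,0.8]]'; python3 -c "
from h import *
w=snap('wrist','w7');d=snap('side','s7')
cv2.imwrite('pics/c7.png',np.hstack([crop(d,220,170,170,140,2.5),crop(w,170,0,300,286,350/286)]))"
```

```text
t: 27.82
tool_pos: [0.5596, -0.194, 0.0858]
tool_rot: [-2.234, -2.207, 0.001]
contact_force: [-1.1, -0.8, -0.5]
opening: 0.0766
grip_force: 0.0
t: 28.45
tool_pos: [0.5602, -0.1944, 0.2385]
tool_rot: [2.234, 2.206, 0.001]
contact_force: [0.1, -0.4, 0.5]
opening: 0.0767
grip_force: 0.0
t: 29.08
tool_pos: [0.5584, -0.3161, 0.2521]
tool_rot: [2.237, 2.204, 0.0]
contact_force: [1.6, -0.1, 0.8]
opening: 0.077
grip_force: 0.0
```

View pics/c7.png

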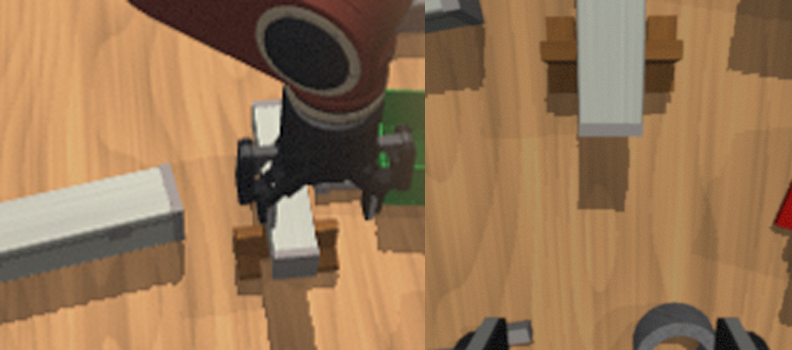

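The case rests level across the rest (lid end at crop (610,128), rest ends at (545,45) and (680,45)), untouched by anything else, with the bolt and bin undisturbed.

```bash
python3 -c "
from station import finish_job
print(finish_job())"
```

```text
the job is handed in; nothing more can be done
None
```

The case was drawn out, set down, felt for its balance point (about 46 mm from its middle, towards the end that stuck out), and left level and square across the pine rest; the job is handed in at about 29 s.

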